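# Fetch the drying caddy out of the deep box with the hook rod

### The arm

A 6-joint arm with a two-finger parallel gripper is mounted at the origin on the work surface. World frame = base frame: x ahead of the robot, y to its left, z up, the work surface at z = 0. Lengths are in m, angles in rad, forces in N, time in s.
With the tool pointing down it reaches from about 0.375 to 0.9 m from the base axis. Payload 3.1 kg.
Tool frame: the origin (TCP) lies on the centre line of the jaws, within the pads' length; the fingertips stand 22 mm ahead of it and the grasp point (between the pads) lies 3 mm ahead of it; z points along the fingers, y is the line along which they close (so a half turn about z gives the same grasp; the last joint's range is limited). The gripper opens to 85 mm and grips with 20 to 120 N. Pads are 22 mm wide; open, the fingers measure 114 mm over their backs; the gripper's body (76 mm by 85 mm) begins 54 mm behind the grasp point. The pads swing forward as they close: fully open they stand 13 mm farther back than shut.
Start: joints at [-1.308, 0.527, 1.433, -0, 1.181, -0.178], TCP at [0.267, -0.565, 0.253] pointing down, gripper open.
Joint ranges: [-3.08, 3.08], [-0.75, 2.2], [0.22, 2.44], [-1.43, 4.57], [0, 2.65], [-2.85, 2.85]. Speed limits (rad/s): [2.79, 2.79, 3.14, 3.14, 3.14, 3.14].

### API

Orientations are given as a unit quaternion [x, y, z, w].
In Python, from station import manip gives the robot as it stands.
- The arm moves only by the shell command python3 drive.py [FORCE], which reads ROWS from standard input. ROWS is a JSON list that holds a single list of rows (three levels of brackets), with 1 to 20 rows, each of 5 numbers: dx, dy, dz in a scale on which 1.0 is 0.3 m, then a turn about the tool's z in parts of the range, where 1.0 means 90 degrees, then the opening from 0.0 (shut) to 1.0 (fully open); each row is the pose to reach, as a shift and turn from the pose commanded when the command began, along the tool's axes at that moment; what a row does not reach only later rows make up. A row lasts 1/10 s, in which the tool goes at most 0.05 m and 0.15 rad, less where a joint would pass 70% of its speed; a pose out of reach is approached as far as the arm can. The fingers move at their own pace and stop on an object; FORCE is the grip in N (left out, the last holds). Time passes only in rows, so rows that do not move let the fingers close. It prints the time, the measured TCP pose, the force, the opening and the grip force at its end. No shift or turn number may pass 1 either way. Input that does not fit is refused with a message, and nothing moves.
- manip.sense(): the state, without advancing time (a new reading comes with each control period).
- manip.snapshot(name): name is "scene" or "top" or "wrist"; returns a dict with "pixels" (480x640x3 uint8, red, green, blue), "range_z" (480x640 float32, m along the optical axis (not along the pixel's ray), 0 where there is no reading), "fov_y" (degrees; the focal length in pixels is half the picture's height over the tangent of half this angle, whatever the lens; pixels are square), "cx", "cy" (the principal point, pixels), "R" (3x3) and "t" (3): a world point X has camera coordinates R X + t; the wrist camera has in their place "hand_eye" (4x4, takes a point from camera to tool coordinates, whose origin is the TCP and whose axes are the flange's). Camera axes: x right, y down, z forward; pixel columns grow to the right and rows downward; lengths in m; the calibration is good to about 2 mm. A picture is of the moment at which its call begins: read the wrist's pose just before it.
- manip.sign_off(): hands the job in; it is judged then, once.
The state is a dict: "t": time; "q": joint angles; "qd": joint speeds; "tau": joint torques, N m; "tcp_pos": TCP position; "tool_rot": TCP orientation; "force": force on the tool from outside, world axes, zero at the start; "ft_torque": the same for the moment, N m; "finger_gap": opening from 0.0 (shut) to 1.0 (fully open); "gripper_force": force on a finger pad.
Only numpy, scipy, OpenCV 4.12 (cv2) and the standard library are available. Lean on these libraries where they do the work, as an engineer would, in place of code of your own. Each camera call takes 0.05 s, during which the arm holds its last target. There are 200 camera calls.

### The job

Take the hook rod from its fork stand, reach down into the tall narrow drying box with it, catch the parts caddy under its cross bar, pull it up out of the spring catches and hang it by that bar in the notches of the low open cradle. Then hang the rod back in its stand. Work gently and by feel: do not jab the caddy or strain it against the box, touch it only with the rod, and leave everything else on the bench where it is.

Things in the scene. Friction and masses are not known exactly. Their poses are not given: they have to be found in the camera images.
- rod: Telescopic hook rod, upright. Square wooden handle 28 x 28 mm, 60 mm tall; origin: centre of the handle's underside, z up. Below it a steel rod, 8 mm dia down to 65 mm below the origin, then 7 mm, ending in a hook. How far it is pulled out differs every time and is NOT measured: the hook's underside is 95 to 125 mm below the origin. The length holds up to about 30 N.
- rod_grip (a point): Point on the rod handle's axis, 37 mm above its underside, good to grip. The hook at the rod's foot points along the rod's +x: a flat floor 4 mm thick, 12 mm wide (y), from x = -3.5 to +20.5 mm, and at x = 17.5 to 20.5 mm a lip rising 9 mm above the floor; the throat between rod and lip is 14 mm clear.
- stand_seat (a point): Where the rod's origin lies when it hangs in the stand: on the fork's top face, 145 mm above the bench. The handle rests on the prongs between two 6 mm high side strips 35 mm apart, the rod in the slot, its hook pointing the way the slot opens. Lift over 6 mm, then out towards the stand's +x (the hook does not pass upward through the slot).
- stand: Fixed grey stand with a steel two-prong fork on top; origin: centre underneath, on the bench. The prongs run along the stand's x with a 16 mm slot, open towards +x, ending at x = +20 mm; the column is at x = -36 to -52 mm; the base reaches x = +45 mm and is 12 mm thick.
- drybox: Fixed tall plywood drying box, 96 (x) x 94 (y) mm, 145 mm tall, open on top, 6 mm walls; origin: centre underneath. V notches on its two y walls carry the caddy's bar ends, the bar along the box's y, 72 mm above the bench. Sprung catches sit over the bar ends on both sides; lifting the bar out of them takes roughly 5 to 10 N on top of its weight.
- drybox_mouth (a point): Centre of the drying box's open top, level with its rim, 145 mm above the bench.
- caddy: Loose aluminium caddy, 0.18 to 0.29 kg: deck 68 (x) x 56 (y) x 7 mm, origin: centre of its underside, z up. A steel cross bar (see caddy_bar) runs along y over the middle on two 3 mm plates at y = +-26.5 mm. Four white nose cones (15 mm dia, 24 mm tall) stand on the deck at x = +-20, y = +-18.5 mm; the 22 mm wide lane between them along x is free.
- caddy_bar (a point): Centre of the caddy's cross bar, 7 mm dia, 76 mm long along the caddy's y, 30.5 mm above the caddy's underside. Between the bar and the deck below it 20 mm are clear.
- cradle: Fixed wooden cradle, base 120 x 110 mm, 8 mm thick, origin centre underneath; two posts at y = +-37.5 mm with open V notches 12 mm wide (y from 31.5 to 43.5 mm); the notches' mouths are about 30 mm wide.
- cradle_seat (a point): Where the centre of the caddy's bar lies when seated in both notches, bar along the cradle's y, 62 mm above the bench.
- paint_a: Bystander: small paint jar; leave it.
- paint_b: Bystander: small paint jar; leave it.
- pot: Bystander: clear cup; leave it.
- tape: Bystander: roll of tape, lying; leave it.
- driver: Bystander: screwdriver, lying; leave it.

How it is judged:
On the way, in this order (a step that is already met when the one before it is completed fails the run):
1. the rod is held by the gripper and out of its fork (contact force between the fingers and rod above 2 N and horizontal distance between rod and stand_seat above 0.03 m), for 0.1 s.
2. the caddy hangs on the rod's hook, clear above the drying box's rim (height (world z) of caddy above 0.147 m and contact force between rod and caddy above 0.5 N and angle between caddy's own z axis and vertical below 0.4 rad), for 0.1 s.
3. the caddy's bar lies in both notches of the cradle (distance between caddy_bar and cradle_seat below 0.007 m and angle between the y axis of caddy and the y axis of cradle, either way round below 0.12 rad and angle between caddy's own z axis and vertical below 0.2 rad), for 0.2 s.
At the end, for the whole second after the job is handed in: The caddy hangs at rest by its bar in the cradle's notches (bar centre within 7 mm of the seat, bar within 0.12 rad of the cradle's y, caddy tilted less than 0.2 rad), and the rod hangs at rest in its stand (origin within 15 mm of the seat, upright within 0.1 rad) (all of step 3 and linear speed of each of caddy, rod below 0.03 m/s and distance between rod and stand_seat below 0.015 m and angle between rod's own z axis and vertical below 0.1 rad); the robot touches nothing.
It fails at once if the rod presses or pulls the caddy with more than 18 N (contact force between rod and caddy above 18 N).
It fails at once if the caddy is strained against the box with more than 25 N, or the rod driven against the box with more than 20 N (contact force between caddy and drybox above 25 N or contact force between rod and drybox above 20 N).
It fails at once if the caddy is slammed into the cradle (over 25 N) (contact force between caddy and cradle above 25 N).
It fails at once if the gripper or arm touches the caddy (contact force between any of the fingers, the arm and caddy above 0.5 N).
It fails at once if a bystander is moved more than 20 mm (distance of any of paint_a, paint_b, pot, tape, driver from where it was at the start of the episode above 0.02 m).
It also fails if it takes over 72 s, if anything falls off the work surface, if the arm or the gripper's body presses on something with over 40 N, if the wrist force passes 120 N, or if a joint passes its speed limit or range.

## Working session

There is one attempt and no reset: what is moved stays moved. The work goes in short steps, Python scripts to look and compute and a shell command to move; the robot and the scene stay as the last step left them, time stands still between calls to the robot, and variables do not carry over. Pictures are saved under pics/ and viewed, at most 10 in all, crops included, and the job is handed in when it is done.

```bash
ls; mkdir -p pics
cat > h.py <<'E'
import numpy as np, cv2
from station import manip
from scipy.spatial.transform import Rotation as Ro
def snap(name,save=None):
    s=manip.sense(); d=manip.snapshot(name)
    d['f']=240/np.tan(np.radians(d['fov_y'])/2)
    if 'hand_eye' in d:
        T=np.eye(4);T[:3,:3]=Ro.from_quat(s['tool_rot']).as_matrix();T[:3,3]=s['tcp_pos']
        M=np.linalg.inv(T@np.array(d['hand_eye'])); d['R']=M[:3,:3]; d['t']=M[:3,3]
    d['R']=np.array(d['R']);d['t']=np.array(d['t'])
    if save: cv2.imwrite('pics/'+save,d['pixels'][:,:,::-1])
    return d
def cloud(d):
    v,u=np.mgrid[:480,:640]; z=d['range_z']
    P=np.stack([(u-d['cx'])/d['f']*z,(v-d['cy'])/d['f']*z,z],-1)
    W=(P-d['t'])@d['R']; W[z==0]=np.nan
    return W
def ray(d,u,v,h):
    c=-d['R'].T@d['t']; r=d['R'].T@np.array([(u-d['cx'])/d['f'],(v-d['cy'])/d['f'],1])
    return c+r*(h-c[2])/r[2]
def proj(d,X):
    p=d['R']@np.array(X)+d['t']; return d['cx']+d['f']*p[0]/p[2], d['cy']+d['f']*p[1]/p[2]
E
python3 - <<'E'
from h import *
s=manip.sense(); print(s)
a=snap('scene','s1.png');b=snap('top','t1.png')
for d in(a,b): print(d['f'],d['cx'],d['cy'],-d['R'].T@d['t'])
np.savez('/tmp/a.npz',**a);np.savez('/tmp/b.npz',**b)
E
```

```text
drive.py
pics
station.py
{'t': 0.0, 'q': array([-1.30846301e+00,  5.28437308e-01,  1.43389978e+00, -2.46978999e-05,
        1.18139231e+00, -1.78481607e-01]), 'qd': array([-0.00119399,  0.00036886,  0.00075144, -0.00068263,  0.00174793,
       -0.00094607]), 'tau': array([-3.82456419e-04, -4.42351985e+01, -1.78028226e+01, -1.35532564e-04,
        8.36666557e-03,  3.28148900e-06]), 'tcp_pos': array([ 0.26652862, -0.56458414,  0.2523521 ]), 'tool_rot': array([ 9.75806864e-01,  2.18631708e-01, -5.61886182e-05, -1.06695283e-03]), 'force': array([-0.42244598,  0.46168496,  0.30866966]), 'ft_torque': array([-0.02043475, -0.00917506, -0.01028676]), 'gripper_force': 0.0, 'finger_gap': 1.0014168855061796}
599.5705835329572 323.3000011497709 234.71342838494544 [1.06903011 0.3980123  1.03764582]
479.1500489615035 316.39504311890295 246.90143684996195 [0.52778324 0.02344501 1.08866988]
```

View pics/s1.png

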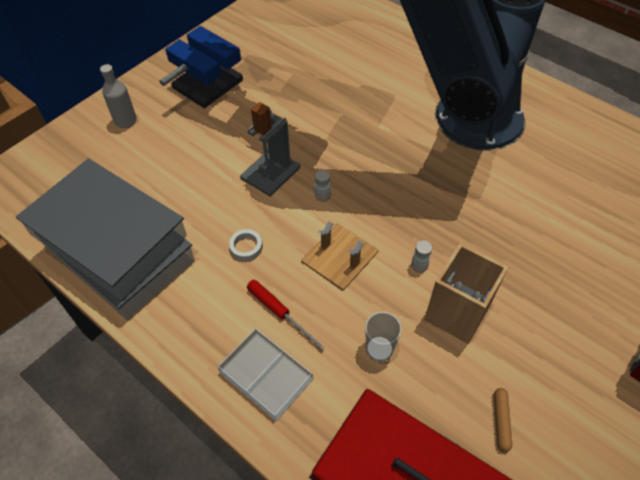

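View pics/t1.png

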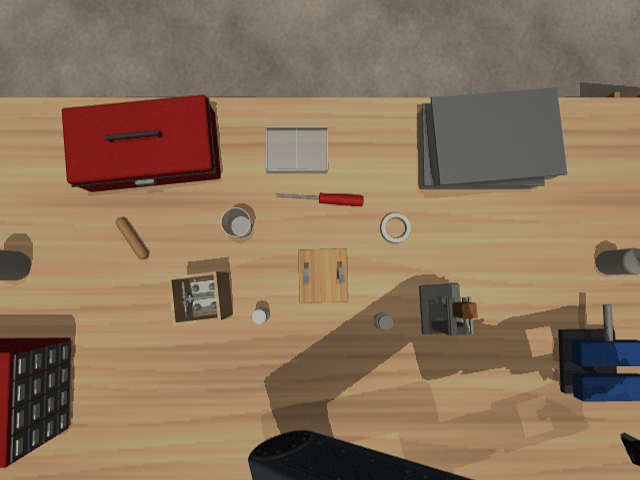

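The scene view shows the rod handle at about (261,118) on its fork, the cradle at (340,255) and the drying box at (468,290). In the top view the handle is at (465,310), the cradle at (323,276) and the box at (200,298).

```bash
python3 - <<'E'
from h import *
a=dict(np.load('/tmp/a.npz'));b=dict(np.load('/tmp/b.npz'))
def rect(P):
    P=P[:,:2].astype(np.float32)*1000
    c,s,g=cv2.minAreaRect(P); return np.round(c,1),np.round(s,1),round(g,1)
for n,d in(('scene',a),('top',b)):
    W=cloud(d); 
    print(n)
    # regions by world xy box
    def reg(x0,x1,y0,y1,z0,z1):
        m=(W[...,0]>x0)&(W[...,0]<x1)&(W[...,1]>y0)&(W[...,1]<y1)&(W[...,2]>z0)&(W[...,2]<z1)
        m=m&(cv2.morphologyEx(m.astype(np.uint8),cv2.MORPH_OPEN,np.ones((2,2)))>0)
        return W[m]
    for nm,r in dict(handletop=(.3,.5,-.45,-.2,.19,.23),fork=(.3,.5,-.45,-.2,.135,.16),handleall=(.3,.5,-.45,-.2,.15,.23),base=(.3,.55,-.45,-.15,.007,.016),
       boxrim=(.3,.55,.18,.42,.138,.152),bar=(.3,.55,.2,.4,.066,.082),cones=(.3,.55,.2,.4,.05,.09),posts=(.38,.6,-.1,.12,.05,.1),cbase=(.38,.6,-.1,.12,.005,.012)).items():
        P=reg(*r)
        if len(P)>5: print(nm,len(P),rect(P),'z',np.round(np.percentile(P[:,2],[2,50,98]),4),np.round(P.mean(0),4))
E
python3 - <<'E'
import cv2
a=cv2.imread('pics/t1.png');s=cv2.imread('pics/s1.png')
f=lambda i,x,y,w,h:cv2.resize(i[y:y+h,x:x+w],(400,300),interpolation=cv2.INTER_CUBIC)
cv2.imwrite('pics/c1.png',cv2.vconcat([cv2.hconcat([f(a,400,270,100,75),f(s,230,90,120,90)]),cv2.hconcat([f(a,150,260,100,75),f(a,275,238,100,75)])]))
E
```

```text
scene
handletop 206 (array([ 466.6, -269.2]), array([29.5, 27. ]), 3.3) z [0.1906 0.2033 0.2082] [ 0.4693 -0.2668  0.2014]
fork 413 (array([ 451.3, -269.4]), array([74.9, 46.5]), 0.8) z [0.1365 0.1461 0.1555] [ 0.4549 -0.2614  0.1461]
handleall 462 (array([ 448.7, -270.8]), array([68.5, 41.6]), 6.7) z [0.1514 0.1859 0.2071] [ 0.4701 -0.2651  0.1837]
base 980 (array([ 459.1, -269.6]), array([111.2,  88.9]), 4.0) z [0.0078 0.0119 0.0154] [ 0.4707 -0.2631  0.0118]
boxrim 683 (array([489.9, 248.7]), array([99.4, 91.7]), 6.4) z [0.1385 0.144  0.1478] [0.4914 0.2488 0.1437]
bar 403 (array([491.7, 249.6]), array([96.1, 90.9]), 5.7) z [0.0665 0.074  0.0815] [0.4923 0.247  0.0739]
cones 1168 (array([491.9, 249.1]), array([96.8, 91.5]), 6.0) z [0.0511 0.0704 0.0876] [0.4927 0.2474 0.0701]
posts 190 (array([509.4,  43.6]), array([ 62.6, 199. ]), 25.5) z [0.0509 0.0636 0.0732] [ 5.281e-01 -1.000e-04  6.330e-02]
cbase 1752 (array([534.2,  -6.1]), array([121.2, 108.2]), 1.0) z [0.0053 0.008  0.0114] [ 0.5393 -0.0055  0.0081]
top
handletop 228 (array([ 468.1, -273.3]), array([26.8, 28.8]), 3.4) z [
[... 239 characters left out ...]
037 0.2077] [ 0.4673 -0.2692  0.1928]
base 1068 (array([ 459.9, -275.1]), array([107.3,  89.5]), 2.9) z [0.0083 0.0121 0.0155] [ 0.4707 -0.2637  0.0121]
boxrim 447 (array([490.8, 244.7]), array([94. , 93.4]), 6.2) z [0.1393 0.1444 0.1477] [0.4904 0.2455 0.1442]
bar 191 (array([491.8, 243. ]), array([80.2, 89.5]), 6.6) z [0.0675 0.0757 0.0816] [0.4902 0.2666 0.0756]
cones 416 (array([493.3, 243.1]), array([81.5, 93.2]), 9.4) z [0.051  0.0737 0.083 ] [0.4922 0.2596 0.0714]
posts 159 (array([511.5,  40. ]), array([ 62.2, 197.7]), 25.0) z [0.0567 0.0664 0.0729] [0.5225 0.0068 0.0655]
cbase 1769 (array([535.3, -11.9]), array([117.4, 108.7]), 1.1) z [0.0052 0.008  0.0114] [ 0.5336 -0.0113  0.0081]
```

View pics/c1.png

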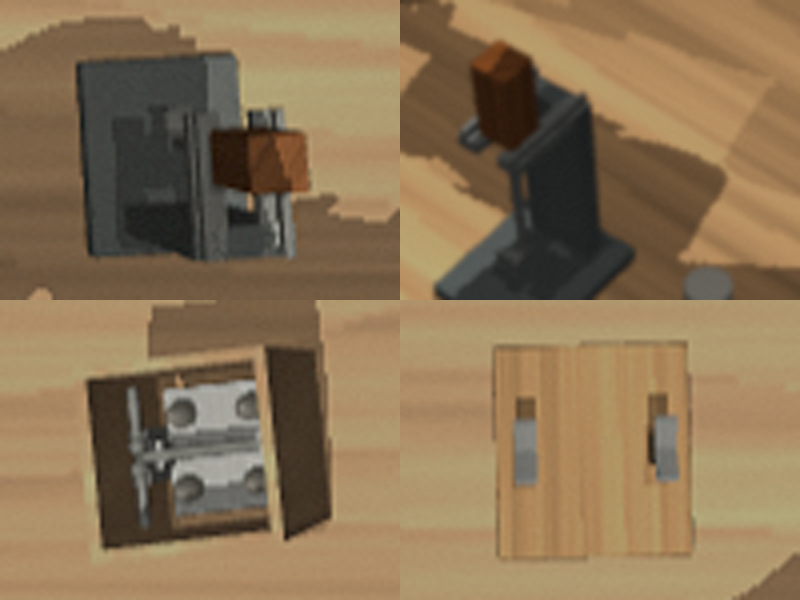

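The crops show that the fork slot opens towards world +x. The caddy bar in the box runs roughly along world y, with the lane along x, and both cradle posts are visible. Next I move above the stand for a wrist view.

The manual's scale: shifts go in shares of 0.3 m and turns go in shares of 90 degrees. Converting my numbers, 0.3 m / 0.3 = 1, 0.25 m / 0.3 = 0.8333, 0.38 rad / 1.5708 = 0.2419.

```bash
echo '[[[0.3333,-0.2,-0.3333,0.0637,1],[0.5,-0.3,-0.3333,0.1273,1],[0.6667,-0.4,-0.3333,0.2419,1],[0.8333,-0.5,-0.3333,0.2419,1],[1,-0.6,-0.3333,0.2419,1],[1,-0.6,-0.3333,0.2419,1],[1,-0.6,-0.3333,0.2419,1],[1,-0.6,-0.3333,0.2419,1],[1,-0.6,-0.3333,0.2419,1]]]' | python3 drive.py
python3 - <<'E'
from h import *
w=snap('wrist','w1.png');np.savez('/tmp/w1.npz',**w);print(w['hand_eye'],w['f'])
E
```

```text
t: 1.0
tcp_pos: [0.4625, -0.2715, 0.3535]
tool_rot: [0.999, 0.033, 0.0, -0.0]
force: [0.7, -0.1, -0.2]
finger_gap: 0.998
gripper_force: 0.0
[[ 1.65230105e-04 -9.65841824e-01 -2.59132289e-01  6.54677995e-02]
 [ 9.99999977e-01  1.25043084e-04  1.71565886e-04  4.44476414e-04]
 [-1.33302808e-04 -2.59132312e-01  9.65841823e-01 -1.20737340e-01]
 [ 0.00000000e+00  0.00000000e+00  0.00000000e+00  1.00000000e+00]] 384.21105960496436
```

View pics/w1.png

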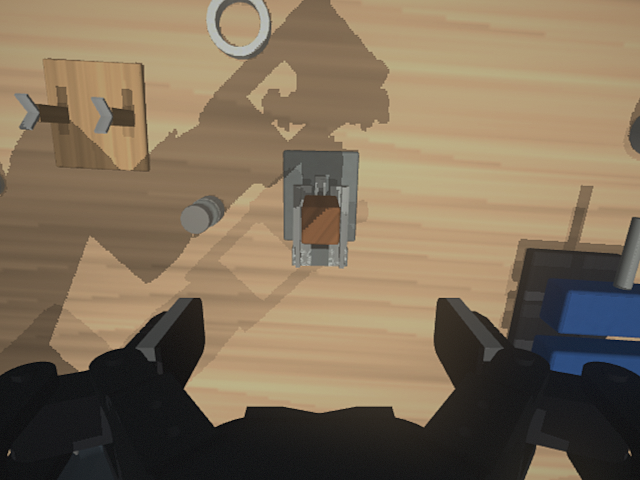

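The wrist view shows the handle at about (320,222) between the fork prongs, the stand base at (320,195) and the cradle at (97,115).

```bash
cat >> h.py <<'E'
def rect(P):
    P=P[:,:2].astype(np.float32)*1000
    c,s,g=cv2.minAreaRect(P)
    g=(g+45)%90-45
    return np.round(c,1),np.round(s,1),round(g,1)
def reg(W,x0,x1,y0,y1,z0,z1):
    m=(W[...,0]>x0)&(W[...,0]<x1)&(W[...,1]>y0)&(W[...,1]<y1)&(W[...,2]>z0)&(W[...,2]<z1)
    m=m&(cv2.morphologyEx(m.astype(np.uint8),cv2.MORPH_OPEN,np.ones((2,2)))>0)
    return W[m]
def rep(W,regs):
    for nm,r in regs.items():
        P=reg(W,*r)
        if len(P)>5: print(nm,len(P),rect(P),'z',np.round(np.percentile(P[:,2],[2,50,98]),4))
E
python3 - <<'E'
from h import *
w=dict(np.load('/tmp/w1.npz'));W=cloud(w)
print(-w['R'].T@w['t'])
rep(W,dict(handletop=(.4,.5,-.35,-.2,.2,.22),fork=(.4,.5,-.35,-.2,.14,.153),strips=(.4,.5,-.35,-.2,.148,.155),base=(.4,.55,-.35,-.2,.008,.016),cbase=(.43,.62,-.1,.12,.005,.012),p1=(.5,.57,-.07,-.02,.05,.1),p2=(.5,.57,0.,.06,.05,.1)))
# handle top outline by colour ray cast at z=.205
hsv=cv2.cvtColor(w['pixels'],cv2.COLOR_RGB2HSV)
P=reg(W,.4,.5,-.35,-.2,.16,.22);print(rect(P))
s=manip.sense();print(s['tcp_pos'],s['force'])
E
```

```text
[ 0.52777932 -0.26769392  0.47430412]
handletop 1379 (array([ 466.2, -272.8]), array([28.1, 26.7]), 3.0) z [0.2035 0.2051 0.2065]
fork 2158 (array([ 451.9, -273.2]), array([72.3, 48.9]), 2.8) z [0.1439 0.1458 0.1523]
strips 628 (array([ 451.7, -273.5]), array([71.5, 42. ]), 2.6) z [0.1498 0.1511 0.1527]
base 3291 (array([ 457.4, -273.5]), array([108.8,  88.1]), 2.7) z [0.0101 0.0122 0.0139]
cbase 8879 (array([515.8,  26.6]), array([152.2, 182.4]), 1.1) z [0.0062 0.0081 0.01  ]
p1 515 (array([534.1, -46.7]), array([33.5, 13.3]), 3.2) z [0.0515 0.0646 0.0727]
p2 568 (array([532.9,  28.3]), array([33.4, 13.1]), 1.7) z [0.0511 0.0638 0.0723]
(array([ 466.4, -272.7]), array([28.5, 26.7]), 3.1)
[ 0.46163978 -0.2731151   0.35323159] [ 0.25797054  0.07938957 -0.53786753]
```

Converted, 0.168 m / 0.3 = 0.56, 0.05 m / 0.3 = 0.1667, 0.012 rad / 1.5708 = 0.0076.

```bash
echo '[[[0.0167,0,0.1667,0.0076,1],[0.0167,0,0.3333,0.0076,1],[0.0167,0,0.4667,0.0076,1],[0.0167,0,0.5333,0.0076,1],[0.0167,0,0.56,0.0076,1],[0.0167,0,0.56,0.0076,1],[0.0167,0,0.56,0.0076,1]]]' | python3 drive.py
python3 -c "
from h import *
s=manip.sense();print(s['tcp_pos'],s['tool_rot'],s['force'])"
```

```text
t: 1.75
tcp_pos: [0.4666, -0.2754, 0.1862]
tool_rot: [1.0, 0.024, 0.001, 0.001]
force: [-0.6, -1.0, 0.1]
finger_gap: 1.003
gripper_force: 0.0
[ 0.46655772 -0.27539761  0.18621983] [9.99713343e-01 2.39190555e-02 7.04311559e-04 7.83734625e-04] [-0.57309625 -1.01000434  0.11983138]
```

Converted, -0.0026 m / 0.3 = -0.0087, 0.001 m / 0.3 = 0.0033.

```bash
echo '[[[0,-0.0087,0.0033,0,1],[0,-0.0087,0.0033,0,1],[0,-0.0087,0.0033,0,0],[0,-0.0087,0.0033,0,0],[0,-0.0087,0.0033,0,0],[0,-0.0087,0.0033,0,0],[0,-0.0087,0.0033,0,0],[0,-0.0087,0.0033,0,0],[0,-0.0087,0.0033,0,0],[0,-0.0087,0.0033,0,0]]]' | python3 drive.py 60
python3 -c "
from h import *
s=manip.sense();print(s['tcp_pos'],s['tool_rot'],s['force'])"
```

```text
t: 2.75
tcp_pos: [0.4663, -0.2717, 0.1845]
tool_rot: [1.0, 0.024, 0.0, 0.0]
force: [-0.1, 0.1, 2.8]
finger_gap: 0.316
gripper_force: 59.3
[ 0.46625735 -0.27172795  0.18454389] [9.99702916e-01 2.43716939e-02 2.30154448e-04 2.17524077e-04] [-0.1267492   0.14307862  2.82632195]
```

Converted, 0.1 m / 0.3 = 0.3333, 0.04 m / 0.3 = 0.1333.

```bash
echo '[[[0,0,-0.0133,0,0],[0,0,-0.0267,0,0],[0,0,-0.04,0,0],[0,0,-0.05,0,0],[0,0,-0.05,0,0],[0.0667,0,-0.05,0,0],[0.1333,0,-0.05,0,0],[0.2,0,-0.05,0,0],[0.2667,0,-0.05,0,0],[0.3333,0,-0.05,0,0],[0.3333,0,-0.05,0,0],[0.3333,0,-0.05,0,0]]]' | python3 drive.py
python3 - <<'E'
from h import *
s=manip.sense();print(s['tcp_pos'],s['tool_rot'],s['force'],s['finger_gap'])
a=snap('scene','s2.png');np.savez('/tmp/a2.npz',**a);p=s['tcp_pos']
b=snap('top')
u,v=proj(a,p-[0,0,.12]);print(u,v)
i=a['pixels'][int(v)-75:int(v)+45,int(u)-80:int(u)+80,::-1];print(int(u)-80,int(v)-75)
cv2.imwrite('pics/c2.png',cv2.resize(i,(800,600),interpolation=cv2.INTER_CUBIC))
W=cloud(a);rep(W,{f'z{z}':(p[0]-.04,p[0]+.05,p[1]-.04,p[1]+.04,z/1000,z/1000+.005) for z in range(20,125,5)})
E
```

```text
t: 3.95
tcp_pos: [0.5654, -0.2662, 0.1988]
tool_rot: [1.0, 0.025, -0.001, -0.0]
force: [0.1, 1.9, -1.2]
finger_gap: 0.319
gripper_force: 59.1
[ 0.5653996  -0.26624558  0.19879511] [ 9.99693134e-01  2.47559931e-02 -8.06946746e-04 -3.56556905e-04] [ 0.09161174  1.91120068 -1.15075186] 0.318667971974243
234.70801853749398 179.5466657077909
154 104
z50 12 (array([ 569.6, -261.6]), array([12.3,  5.4]), 6.4) z [0.0508 0.0532 0.0549]
```

View pics/c2.png

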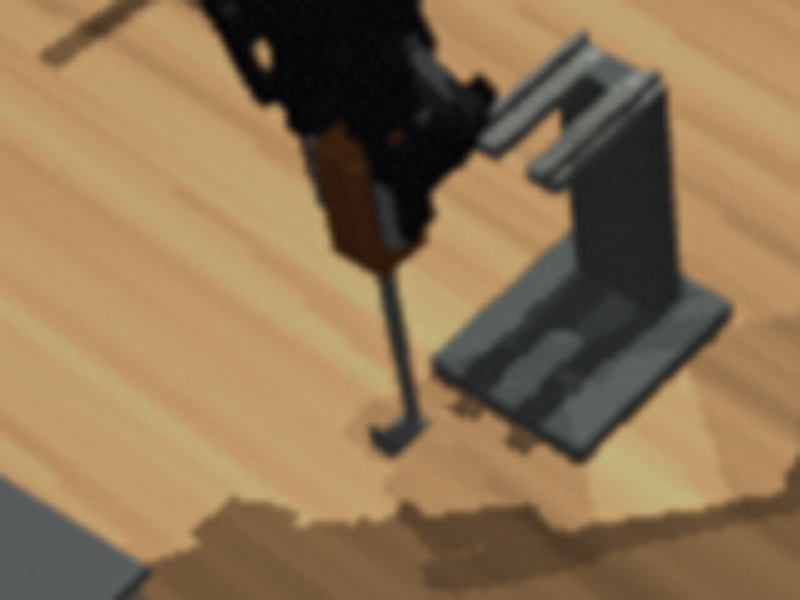

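The crop shows the rod held upright, with its hook at crop (400,435), which is scene pixel (234,191), pointing away from the stand. The lowest corner of the hook is at about (392,458).

Run:
```python
from h import *
a=dict(np.load('/tmp/a2.npz'));p=np.array([.5654,-.2662,.1988])
def zat(u,v,x):
    hs=np.linspace(0,.2,2001);X=np.array([ray(a,u,v,h) for h in hs]);i=np.argmin(abs(X[:,0]-x));return X[i]
cr=lambda x,y:(154+x/5,104+y/5)
print('hook low corner',zat(*cr(392,458),p[0]+.0205-.0003))
print('handle low corner +x,+y',zat(*cr(383,278),p[0]+.0135))
print('handle low corner projected',[(np.array(proj(a,p+[.0133,.0147,-.0395]))-[154,104])*5])
```

```text
hook low corner [ 0.58560414 -0.25787086  0.0514    ]
handle low corner +x,+y [ 0.5788958  -0.24934806  0.1638    ]
handle low corner projected [array([380.93877929, 282.85905677])]
```

Converted, 0.04 m / 0.3 = 0.1333, 0.036 m / 0.3 = 0.12.

```bash
echo '[[[0,0,0.0667,0,0],[0,0,0.12,0,0],[0,0,0.1333,0,0],[0,0,0.1333,0,0],[0,0,0.1333,0,0],[0,0,0.1333,0,0]]]' | python3 drive.py ; echo '[[[0,0,0.0033,0,0],[0,0,0.0067,0,0],[0,0,0.0067,0,0],[0,0,0.0067,0,0]]]' | python3 drive.py; echo '[[[0,0,0.0033,0,0],[0,0,0.0067,0,0],[0,0,0.0067,0,0],[0,0,0.0067,0,0]]]' | python3 drive.py
```

```text
t: 4.65
tcp_pos: [0.5664, -0.2671, 0.1603]
tool_rot: [1.0, 0.024, 0.001, 0.001]
force: [0.1, 0.6, -1.1]
finger_gap: 0.32
gripper_force: 59.1
t: 5.05
tcp_pos: [0.5659, -0.2666, 0.1574]
tool_rot: [1.0, 0.024, -0.0, 0.0]
force: [-1.0, 1.2, -1.2]
finger_gap: 0.319
gripper_force: 59.1
t: 5.45
tcp_pos: [0.5659, -0.2666, 0.1552]
tool_rot: [1.0, 0.024, -0.0, -0.0]
force: [-0.9, -0.2, -0.5]
finger_gap: 0.315
gripper_force: 59.1
```

Converted, 0.001 m / 0.3 = 0.0033.

```bash
for i in 1 2 3; do echo '[[[0,0,0.0033,0,0],[0,0,0.0033,0,0],[0,0,0.0033,0,0]]]' | python3 drive.py | egrep 'tcp|force:'; done
```

```text
tcp_pos: [0.5659, -0.2666, 0.1543]
force: [-1.1, 0.3, -0.5]
gripper_force: 59.1
tcp_pos: [0.5659, -0.2666, 0.1533]
force: [0.2, -0.6, -2.1]
gripper_force: 59.1
tcp_pos: [0.5659, -0.2666, 0.1523]
force: [0.0, -0.1, -1.8]
gripper_force: 59.1
```

Converted, 0.001 m / 0.3 = 0.0033.

```bash
for i in 1 2 3; do echo '[[[0,0,0.0033,0,0],[0,0,0.0033,0,0],[0,0,0.0033,0,0]]]' | python3 drive.py | egrep 'tcp|force:'; done
```

```text
tcp_pos: [0.5659, -0.2666, 0.1513]
force: [0.0, 0.5, -1.9]
gripper_force: 59.1
tcp_pos: [0.5659, -0.2666, 0.1503]
force: [0.3, 0.1, -1.6]
gripper_force: 59.1
tcp_pos: [0.566, -0.2667, 0.1494]
force: [-0.3, 0.2, -1.0]
gripper_force: 59.2
```

Converted, 0.001 m / 0.3 = 0.0033.

```bash
for i in 1 2; do echo '[[[0,0,0.0033,0,0],[0,0,0.0033,0,0],[0,0,0.0033,0,0]]]' | python3 drive.py | egrep 'tcp|force:'; done
```

```text
tcp_pos: [0.5662, -0.2668, 0.1494]
force: [-1.3, 1.4, 5.2]
gripper_force: 59.9
tcp_pos: [0.5663, -0.2668, 0.1493]
force: [-1.8, 1.0, 9.9]
gripper_force: 60.7
```

Converted, -0.26 m / 0.3 = -0.8667, -0.21 m / 0.3 = -0.7.

```bash
echo '[[[0,0,-0.0667,0,0],[0,0,-0.2,0,0],[0,0,-0.3667,0,0],[0,0,-0.5333,0,0],[0,0,-0.7,0,0],[-0.0667,-0.1667,-0.7,0,0],[-0.1333,-0.3,-0.7,0,0],[-0.1667,-0.4333,-0.7,0,0],[-0.2333,-0.5667,-0.7,0,0],[-0.3,-0.7,-0.7,0,0],[-0.3333,-0.8667,-0.7,0,0],[-0.3333,-0.8667,-0.7,0,0],[-0.3333,-0.8667,-0.7,0,0],[-0.3333,-0.8667,-0.7,0,0]]]' | python3 drive.py
python3 - <<'E'
from h import *
w=snap('wrist','w2.png');np.savez('/tmp/w2.npz',**w)
W=cloud(w);print(manip.sense()['tcp_pos'])
rep(W,dict(cbase=(.43,.62,-.075,.06,.005,.012),p1=(.5,.57,-.07,-.02,.05,.1),p2=(.5,.57,0.,.06,.05,.1)))
E
echo '[[[0,-0.1667,0,0,0],[0,-0.3333,0,0,0],[-0.1,-0.5,0,0,0],[-0.1333,-0.6667,0,0,0],[-0.1333,-0.8333,0,0,0],[-0.1333,-0.8333,0,0,0],[-0.1333,-0.8333,0,0,0],[-0.1333,-0.8333,0,0,0]]]' | python3 drive.py
python3 - <<'E'
from h import *
w=snap('wrist','w3.png');np.savez('/tmp/w3.npz',**w)
W=cloud(w);print(manip.sense()['tcp_pos'])
rep(W,dict(rim=(.42,.57,.17,.32,.14,.15),zbar=(.4,.57,.2,.29,.068,.079),deck=(.4,.57,.19,.29,.04,.052)))
E
```

```text
t: 9.25
tcp_pos: [0.4539, -0.0125, 0.3574]
tool_rot: [1.0, 0.024, 0.0, 0.0]
force: [0.6, 0.1, -1.4]
finger_gap: 0.319
gripper_force: 60.0
[ 0.45405794 -0.0128409   0.35728526]
cbase 8614 (array([533.2,  -9.2]), array([118.9, 107.9]), 1.1) z [0.0064 0.0082 0.0101]
p1 386 (array([534. , -45.6]), array([11.5, 33.6]), -0.5) z [0.0576 0.0659 0.0726]
p2 391 (array([532.4,  28.7]), array([33.2, 11.2]), 1.2) z [0.0546 0.0653 0.0728]
t: 10.1
tcp_pos: [0.4021, 0.2347, 0.357]
tool_rot: [1.0, 0.024, -0.0, 0.001]
force: [-0.7, -0.5, -0.7]
finger_gap: 0.321
gripper_force: 60.5
[0.40205875 0.23434856 0.35700598]
rim 3240 (array([489.6, 247.1]), array([95.6, 93.5]), 6.3) z [0.1416 0.1451 0.1468]
zbar 733 (array([489.8, 247.6]), array([84.3, 82.3]), 6.3) z [0.0682 0.0746 0.0777]
deck 2215 (array([494. , 246.2]), array([76.2, 69.4]), 6.4) z [0.0451 0.0486 0.0504]
```

View pics/w3.png

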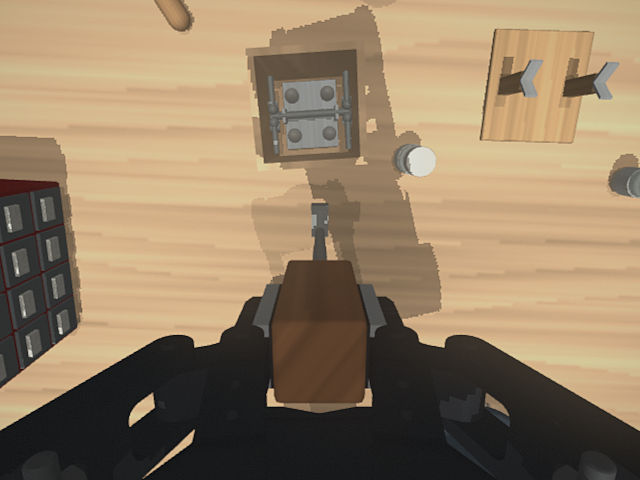

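The wrist view shows the caddy bar from (272,118) to (350,113) with four cones around it, and the hook at (320,212) pointing towards the box. The cradle is at (537,85).

Run:
```python
from h import *
for k,tcp in(('w3',np.array([.40206,.23435,.35701])),):
    w=dict(np.load(f'/tmp/{k}.npz'));W=cloud(w)
    c=np.array([.4897,.2473]);a=np.radians(6.3)
    ex=np.array([np.cos(a),np.sin(a)]);ey=np.array([-ex[1],ex[0]])
    L=np.stack([(W[...,:2]-c)@ex,(W[...,:2]-c)@ey],-1);z=W[...,2]
    bar=(abs(L[...,0])<.012)&(abs(L[...,1])<.03)&(z>.068)&(z<.08)
    for y0 in np.arange(-.025,.025,.01):
        m=bar&(L[...,1]>y0)&(L[...,1]<y0+.01); print('bar y',round(y0+.005,3),m.sum(),np.round(np.nanmedian(L[m],0),4),np.nanpercentile(z[m],[10,50,95]).round(4), np.nanpercentile(L[m][:,0],[2,98]).round(4))
    for sx in(-1,1):
        for sy in(-1,1):
            m=(abs(L[...,0]-sx*.02)<.011)&(abs(L[...,1]-sy*.0185)<.011)&(z>.056)&(z<.078)
            print('cone',sx,sy,m.sum(),L[m].mean(0).round(4),z[m].max().round(4))
    dk=(abs(L[...,0])<.038)&(abs(L[...,1])<.034)&(z>.046)&(z<.0508);P=L[dk]
    print('deck',np.percentile(P,[1,99],axis=0).round(4))
    # hook in tool frame
    hb=tcp[2]-.1494
    yaw=.0485;tx=np.array([np.cos(yaw),np.sin(yaw)]);ty=np.array([tx[1],-tx[0]])
    m=(abs(z-hb-.006)<.012)&(np.hypot(*(np.moveaxis(W[...,:2]-tcp[:2],-1,0)))<.04)
    Q=W[m];D=Q[:,:2]-tcp[:2]
    print('hook',m.sum(),np.percentile(D@tx,[2,98]).round(4),np.percentile(D@ty,[2,50,98]).round(4),np.percentile(Q[:,2],[2,98]).round(4),hb)
```

```text
bar y -0.02 78 [ 0.     -0.0198] [0.0729 0.0751 0.0768] [-0.0034  0.0053]
bar y -0.01 71 [-0.0003 -0.0101] [0.0736 0.0748 0.0764] [-0.0032  0.0029]
bar y -0.0 76 [-0.0004 -0.0001] [0.073  0.075  0.0769] [-0.0035  0.0033]
bar y 0.01 71 [-0.0001  0.0105] [0.0732 0.075  0.0763] [-0.0033  0.0032]
bar y 0.02 72 [-0.0002  0.0198] [0.0735 0.0752 0.0763] [-0.0033  0.0031]
cone -1 -1 145 [-0.02  -0.018] 0.0732
cone -1 1 144 [-0.0201  0.0181] 0.0733
cone 1 -1 157 [ 0.0191 -0.0182] 0.0734
cone 1 1 160 [0.0191 0.0183] 0.0741
deck [[-0.0335 -0.027 ]
 [ 0.0333  0.0277]]
hook 539 [-0.0019  0.0206] [-0.0053  0.0004  0.006 ] [0.2094 0.2227] 0.20761
```

Converted, 0.0612 m / 0.3 = 0.204, 0.04 m / 0.3 = 0.1333, -0.0615 rad / 1.5708 = -0.0392.

```bash
echo '[[[0.0667,-0.0067,0,-0.0191,0],[0.1333,-0.0167,0,-0.0382,0],[0.204,-0.0233,0,-0.0392,0],[0.204,-0.0233,0,-0.0392,0],[0.204,-0.0233,0,-0.0392,0],[0.204,-0.0233,0,-0.0392,0],[0.204,-0.0233,0,-0.0392,0]]]' | python3 drive.py
cat >> h.py <<'E'
def loc(c=(.4896,.2473),yaw=.110,n=1):
    s=manip.sense();e=np.array([np.cos(yaw),np.sin(yaw)]);d=s['tcp_pos'][:2]-np.array(c)
    R=Ro.from_quat(s['tool_rot']).as_matrix()
    print('t',s['t'],'local',np.round([d@e,d@[-e[1],e[0]]],4),'hookz',round(s['tcp_pos'][2]-.1494,4),'yaw',np.arctan2(R[1,0],R[0,0]).round(4),'tilt',R[:2,2].round(4),'F',s['force'].round(2),s['finger_gap'].round(3))
E
python3 -c "from h import *;loc()"
```

```text
t: 10.85
tcp_pos: [0.4613, 0.2453, 0.3573]
tool_rot: [0.998, 0.055, -0.0, 0.0]
force: [0.4, -0.1, -1.3]
finger_gap: 0.32
gripper_force: 60.5Traceback (most recent call last):
  File "<string>", line 1, in <module>
    from h import *;loc()
                    ~~~^^
  File "h.py", line 39, in loc
    print('t',s['t'],'local',np.round([d@e,d@[-e[1],e[0]]],4),'hookz',round(s['tcp_pos'][2]-.1494,4),'yaw',np.arctan2(R[1,0],R[0,0]).round(4),'tilt',R[:2,2].round(4),'F',s['force'].round(2),s['finger_gap'].round(3))
                                                                                                                                                                                              ^^^^^^^^^^^^^^^^^^^^^
AttributeError: 'float' object has no attribute 'round'
```

Converted, 0.123 m / 0.3 = 0.41, 0.0014 m / 0.3 = 0.0047.

```bash
sed -i "s/s\['finger_gap'\].round(3)/round(s['finger_gap'],3)/" h.py
echo '[[[0.0033,0.0033,0.0667,0,0],[0.0047,0.0033,0.1333,0,0],[0.0047,0.0033,0.1333,0,0],[0.0047,0.0033,0.2,0,0],[0.0047,0.0033,0.2667,0,0],[0.0047,0.0033,0.3333,0,0],[0.0047,0.0033,0.3833,0,0],[0.0047,0.0033,0.41,0,0],[0.0047,0.0033,0.41,0,0],[0.0047,0.0033,0.41,0,0],[0.0047,0.0033,0.41,0,0]]]' | python3 drive.py >/dev/null
python3 -c "from h import *;loc()"
```

```text
t 11.95 local [-0.0254  0.0008] hookz 0.0861 yaw 0.1104 tilt [0.0023 0.0006] F [-0.42  0.05 -1.39] 0.317
```

Converted, -0.001 m / 0.3 = -0.0033, 0.0005 m / 0.3 = 0.0017.

```bash
echo '[[[-0.0033,0.0017,0,0,0],[-0.0033,0.0017,0,0,0],[-0.0033,0.0017,0,0,0],[-0.0033,0.0017,0,0,0]]]' | python3 drive.py >/dev/null
python3 -c "from h import *;loc()"
```

```text
t 12.35 local [-0.0271  0.0001] hookz 0.085 yaw 0.1102 tilt [0.0002 0.0001] F [ 0.17  0.07 -1.31] 0.317
```

Now down to hook z ≈ 0.052, gently.

Converted, 0.016 m / 0.3 = 0.0533, 0.012 m / 0.3 = 0.04.

```bash
echo '[[[0,0,0.0133,0,0],[0,0,0.0267,0,0],[0,0,0.04,0,0],[0,0,0.0533,0,0],[0,0,0.0533,0,0],[0,0,0.0533,0,0]]]' | python3 drive.py >/dev/null
python3 -c "from h import *;loc()"
echo '[[[0,0,0.01,0,0],[0,0,0.02,0,0],[0,0,0.03,0,0],[0,0,0.04,0,0],[0,0,0.04,0,0],[0,0,0.04,0,0]]]' | python3 drive.py >/dev/null
python3 -c "from h import *;loc()"
echo '[[[0,0,0.0033,0,0],[0,0,0.01,0,0],[0,0,0.0167,0,0],[0,0,0.0167,0,0],[0,0,0.0167,0,0],[0,0,0.0167,0,0]]]' | python3 drive.py >/dev/null
python3 -c "from h import *;loc()"
```

```text
t 12.95 local [-0.0272  0.0001] hookz 0.0687 yaw 0.1103 tilt [-0.0004 -0.0001] F [ 0.09 -0.32 -0.99] 0.319
t 13.55 local [-0.0272  0.0001] hookz 0.0568 yaw 0.1103 tilt [-0.0002 -0.    ] F [ 0.58  0.76 -0.89] 0.319
t 14.15 local [-0.0271  0.0001] hookz 0.0519 yaw 0.1103 tilt [0.0001 0.    ] F [-0.11 -0.06 -0.99] 0.316
```

Converted, 0.008 m / 0.3 = 0.0267, 0.006 m / 0.3 = 0.02.

```bash
echo '[[[0.01,0,0,0,0],[0.02,0,0,0,0],[0.0267,0,0,0,0],[0.0267,0,0,0,0],[0.0267,0,0,0,0]]]' | python3 drive.py >/dev/null
python3 -c "from h import *;loc()"
echo '[[[0.01,0,0,0,0],[0.02,0,0,0,0],[0.0283,0,0,0,0],[0.0283,0,0,0,0],[0.0283,0,0,0,0]]]' | python3 drive.py >/dev/null
python3 -c "from h import *;loc()"
```

```text
t 14.65 local [-0.0191  0.0001] hookz 0.0519 yaw 0.1102 tilt [-0.0002  0.    ] F [-0.46 -0.37 -0.97] 0.32
t 15.15 local [-0.0106  0.0001] hookz 0.0519 yaw 0.1103 tilt [-0.0002 -0.    ] F [ 0.27 -0.58 -0.96] 0.321
```

Converted, -0.011 m / 0.3 = -0.0367, -0.008 m / 0.3 = -0.0267.

```bash
echo '[[[0,0,-0.0133,0,0],[0,0,-0.0267,0,0],[0,0,-0.0367,0,0],[0,0,-0.0367,0,0],[0,0,-0.0367,0,0]]]' | python3 drive.py >/dev/null
python3 -c "from h import *;loc()"
for i in 1 2 3; do echo '[[[0,0,-0.0033,0,0],[0,0,-0.0033,0,0],[0,0,-0.0033,0,0]]]' | python3 drive.py >/dev/null
python3 -c "from h import *;loc()";done
```

```text
t 15.65 local [-0.0106  0.0001] hookz 0.0631 yaw 0.1103 tilt [0.0004 0.0001] F [ 0.28  0.4  -0.7 ] 0.322
t 15.95 local [-0.0107  0.0001] hookz 0.0638 yaw 0.1102 tilt [-0.0002 -0.    ] F [-0.29  0.03 -2.  ] 0.322
t 16.25 local [-0.0109  0.0001] hookz 0.0647 yaw 0.1103 tilt [-0.0007 -0.0002] F [-0.04 -0.45 -3.16] 0.322
t 16.55 local [-0.0109  0.0001] hookz 0.0654 yaw 0.1103 tilt [-0.0009 -0.0003] F [ 1.3   0.68 -7.12] 0.321
```

Converted, -0.001 m / 0.3 = -0.0033.

```bash
for i in 1 2 3; do echo '[[[0,0,-0.0033,0,0],[0,0,-0.0033,0,0],[0,0,-0.0033,0,0]]]' | python3 drive.py >/dev/null
python3 -c "from h import *;loc()";done
```

```text
t 16.85 local [-0.0112  0.0001] hookz 0.0662 yaw 0.1103 tilt [-0.0016 -0.0004] F [  1.97   0.75 -12.34] 0.321
t 17.15 local [-0.011  0.   ] hookz 0.0679 yaw 0.1104 tilt [-0.0007 -0.0004] F [  0.36  -0.29 -11.59] 0.32
t 17.45 local [-0.0106  0.    ] hookz 0.0695 yaw 0.1105 tilt [ 0.0004 -0.0002] F [ 0.15 -1.63 -7.47] 0.322
```

Converted, -0.002 m / 0.3 = -0.0067, -0.001 m / 0.3 = -0.0033.

```bash
for i in 1 2 3 4; do echo '[[[0,0,-0.0033,0,0],[0,0,-0.0067,0,0],[0,0,-0.0067,0,0]]]' | python3 drive.py >/dev/null
python3 -c "from h import *;loc()";done
```

```text
t 17.75 local [-0.01    0.0002] hookz 0.0719 yaw 0.1103 tilt [0.002  0.0004] F [-0.62 -1.03 -2.93] 0.321
t 18.05 local [-0.0102  0.0002] hookz 0.0733 yaw 0.1103 tilt [0.0013 0.0004] F [ 0.51 -0.19 -4.57] 0.318
t 18.35 local [-0.0107  0.0003] hookz 0.0748 yaw 0.1102 tilt [-0.0001  0.0003] F [ 0.09  0.23 -4.87] 0.319
t 18.65 local [-0.0109  0.0004] hookz 0.0767 yaw 0.1101 tilt [-0.0008  0.0006] F [ 0.48  1.66 -7.35] 0.319
```

Converted, -0.001 m / 0.3 = -0.0033.

```bash
for i in 1 2 3; do echo '[[[0,0,-0.0033,0,0],[0,0,-0.0033,0,0],[0,0,-0.0033,0,0]]]' | python3 drive.py >/dev/null
python3 -c "from h import *;loc()";done
```

```text
t 18.95 local [-0.0107  0.0003] hookz 0.0781 yaw 0.1102 tilt [0.0001 0.0004] F [-0.95  0.63 -5.32] 0.317
t 19.25 local [-0.0103  0.    ] hookz 0.0794 yaw 0.1104 tilt [ 0.0011 -0.0001] F [ 0.1  -0.04 -3.23] 0.319
t 19.55 local [-0.0104 -0.    ] hookz 0.0802 yaw 0.1104 tilt [ 0.0007 -0.0002] F [ 0.13  0.67 -3.05] 0.322
```

Converted, -0.02 m / 0.3 = -0.0667, -0.015 m / 0.3 = -0.05.

```bash
echo '[[[0,0,-0.01,0,0],[0,0,-0.0233,0,0],[0,0,-0.0367,0,0],[0,0,-0.05,0,0],[0,0,-0.0667,0,0],[0,0,-0.0667,0,0]]]' | python3 drive.py >/dev/null
python3 -c "from h import *;loc()"
echo '[[[0,0,-0.01,0,0],[0,0,-0.0267,0,0],[0,0,-0.0467,0,0],[0,0,-0.0667,0,0],[0,0,-0.0867,0,0],[0,0,-0.1,0,0],[0,0,-0.1,0,0]]]' | python3 drive.py >/dev/null
python3 -c "from h import *;loc()"
```

```text
t 20.15 local [-0.0101  0.0002] hookz 0.1009 yaw 0.1103 tilt [0.0019 0.0005] F [ 0.28  0.01 -3.8 ] 0.322
t 20.85 local [-0.0102  0.0002] hookz 0.1308 yaw 0.1103 tilt [0.0017 0.0005] F [ 0.2  -0.22 -3.75] 0.319
```

Converted, -0.07 m / 0.3 = -0.2333, -0.068 m / 0.3 = -0.2267.

```bash
echo '[[[0,0,-0.0133,0,0],[0,0,-0.04,0,0],[0,0,-0.0667,0,0],[0,0,-0.1,0,0],[0,0,-0.1333,0,0],[0,0,-0.1667,0,0],[0,0,-0.1933,0,0],[0,0,-0.2133,0,0],[0,0,-0.2267,0,0],[0,0,-0.2333,0,0],[0,0,-0.2333,0,0]]]' | python3 drive.py >/dev/null
python3 - <<'E'
from h import *
loc()
a=snap('scene');w=snap('wrist')
p=manip.sense()['tcp_pos'];u,v=map(int,proj(a,p-[0,0,.13]))
i=a['pixels'][v-60:v+60,u-80:u+80];j=w['pixels'][60:360,140:540]
cv2.imwrite('pics/c3.png',cv2.hconcat([cv2.resize(i,(400,300)),j])[:,:,::-1])
E
```

```text
t 21.95 local [-0.0107  0.0001] hookz 0.2 yaw 0.1103 tilt [-0.  0.] F [-0.25  0.06 -3.05] 0.324
```

View pics/c3.png

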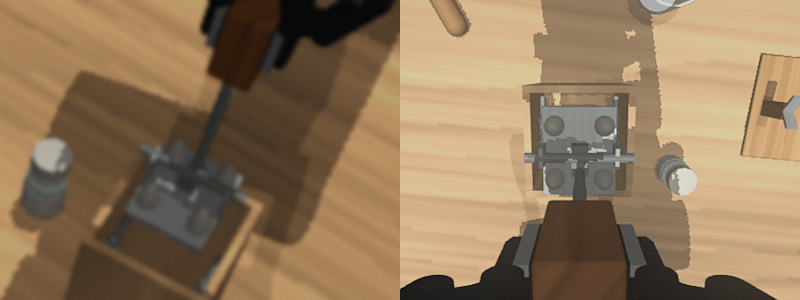

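The views show the caddy hanging level on the hook, above the rim. The bar in the wrist crop runs from (525,157) to (635,157).

```bash
cat >> h.py <<'E'
def barloc():
    s=manip.sense();w=snap('wrist');W=cloud(w);p=s['tcp_pos'];R=Ro.from_quat(s['tool_rot']).as_matrix()
    D=(W-p)@R; z=W[...,2]; zb=p[2]-.1494+.0075
    m=(abs(z-zb)<.005)&(D[...,0]>-.01)&(D[...,0]<.03)&(abs(D[...,1])<.045)&(abs(D[...,1])>.028)
    P=D[m]; A=P[P[:,1]<0];B=P[P[:,1]>0]
    ca,cb=np.median(A,0),np.median(B,0); dv=cb-ca
    print('bar mid tool',((ca+cb)/2).round(4),'ends y',np.percentile(P[:,1],[1,99]).round(4),'slope',round(-dv[0]/dv[1],4),'dz',round(dv[2],4),len(A),len(B),'z',z[m].mean()); np.savez('/tmp/wb.npz',**w)
    return W
E
python3 -c "
from h import *
barloc();s=manip.sense();print(s['tcp_pos'])"
```

```text
bar mid tool [ 0.0118 -0.0002  0.1389] ends y [-0.0376  0.0377] slope 0.0015 dz -0.0001 142 157 z 0.20975105021437784
[0.47873506 0.24618584 0.34886244]
```

Converted, 0.2584 m / 0.3 = 0.8613, 0.09 m / 0.3 = 0.3, 0.09 rad / 1.5708 = 0.0573.

```bash
echo '[[[0.0033,0.0167,0,0,0],[0.0033,0.05,0,0.0064,0],[0.0067,0.1,0,0.0127,0],[0.01,0.1667,0,0.0191,0],[0.0133,0.2333,0,0.0255,0],[0.0167,0.3,0,0.0318,0],[0.0233,0.3833,0,0.0382,0],[0.0267,0.4667,0,0.0446,0],[0.0333,0.55,0,0.0509,0],[0.0367,0.6333,0,0.0573,0],[0.04,0.7,0,0.0573,0],[0.0433,0.7667,0,0.0573,0],[0.0467,0.8167,0,0.0573,0],[0.049,0.8433,0,0.0573,0],[0.049,0.8567,0,0.0573,0],[0.049,0.8613,0,0.0573,0],[0.049,0.8613,0,0.0573,0],[0.049,0.8613,0,0.0573,0],[0.049,0.8613,0,0.0573,0]]]' | python3 drive.py >/dev/null
python3 - <<'E'
from h import *
loc((.5333,-.0089),.02);W=barloc()
rep(W,dict(p1=(.49,.58,-.07,-.02,.05,.08),p2=(.49,.58,0.,.06,.05,.08),cb=(.43,.62,-.08,.06,.005,.012)))
E
```

```text
t 24.0 local [-0.0114  0.0008] hookz 0.1999 yaw 0.0213 tilt [-0.0001  0.0002] F [ 0.14  0.01 -3.15] 0.319
bar mid tool [ 0.0118 -0.0002  0.1389] ends y [-0.0376  0.0376] slope 0.0042 dz -0.0004 139 149 z 0.21022328213707614
p1 91 (array([534.7, -50.1]), array([32.2,  3.3]), 1.2) z [0.0583 0.0665 0.0729]
p2 79 (array([533.4,  32.9]), array([31.1,  3. ]), 1.3) z [0.0581 0.0658 0.0727]
cb 3440 (array([533.5,  -8.8]), array([117.2, 108.7]), 1.2) z [0.0065 0.0082 0.0101]
```

The manual's scale: shifts go in shares of 0.3 m and turns go in shares of 90 degrees. Converting my numbers, 0.1 m / 0.3 = 0.3333, 0.0008 m / 0.3 = 0.0027.

```bash
echo '[[[0,0.0027,0.0133,0,0],[0,0.0027,0.04,0,0],[0,0.0027,0.0833,0,0],[0,0.0027,0.1333,0,0],[0,0.0027,0.1833,0,0],[0,0.0027,0.2333,0,0],[0,0.0027,0.2767,0,0],[0,0.0027,0.31,0,0],[0,0.0027,0.33,0,0],[0,0.0027,0.3333,0,0],[0,0.0027,0.3333,0,0],[0,0.0027,0.3333,0,0]]]' | python3 drive.py >/dev/null
python3 - <<'E'
from h import *
loc((.5333,-.0089),.02);W=barloc()
E
echo '[[[0,0,0.0133,0,0],[0,0,0.0333,0,0],[0,0,0.0533,0,0],[0,0,0.0733,0,0],[0,0,0.09,0,0],[0,0,0.1,0,0],[0,0,0.1,0,0],[0,0,0.1,0,0]]]' | python3 drive.py >/dev/null
python3 - <<'E'
from h import *
loc((.5333,-.0089),.02);barloc()
E
```

```text
t 25.25 local [-0.0108 -0.0008] hookz 0.1005 yaw 0.0203 tilt [ 0.0015 -0.0004] F [-0.14  0.73 -3.22] 0.322
bar mid tool [ 1.190e-02 -1.000e-04  1.389e-01] ends y [-0.0376  0.0377] slope 0.007 dz -0.0001 139 145 z 0.11080042566305266
t 26.1 local [-0.0111 -0.0007] hookz 0.0699 yaw 0.0203 tilt [ 0.0001 -0.    ] F [ 0.32 -0.33 -2.48] 0.318
bar mid tool [ 0.0118 -0.0002  0.1392] ends y [-0.0428  0.0403] slope 0.0161 dz -0.0004 166 172 z 0.07904233912945012
```

Converted, 0.008 m / 0.3 = 0.0267, -0.0005 m / 0.3 = -0.0017.

```bash
echo '[[[0,-0.0017,0.0067,0,0],[0,-0.0017,0.0133,0,0],[0,-0.0017,0.02,0,0],[0,-0.0017,0.0267,0,0],[0,-0.0017,0.0267,0,0],[0,-0.0017,0.0267,0,0]]]' | python3 drive.py >/dev/null
python3 -c "from h import *;loc((.5333,-.0089),.02)"
for i in 1 2 3; do echo '[[[0,0,0.0033,0,0],[0,0,0.0067,0,0],[0,0,0.0067,0,0],[0,0,0.0067,0,0]]]' | python3 drive.py >/dev/null
python3 -c "from h import *;loc((.5333,-.0089),.02)"; done
```

```text
t 26.75 local [-0.0113 -0.0001] hookz 0.0618 yaw 0.0203 tilt [-0.0001  0.    ] F [-0.72  0.39 -4.02] 0.32
t 27.15 local [-0.0113 -0.0001] hookz 0.0599 yaw 0.0202 tilt [-0.0001  0.    ] F [-0.09 -0.6  -3.33] 0.322
t 27.55 local [-0.0113 -0.0001] hookz 0.0578 yaw 0.0203 tilt [-0.0001  0.    ] F [-0.42  1.1  -2.66] 0.318
t 27.95 local [-0.0113 -0.0001] hookz 0.0559 yaw 0.0204 tilt [-0.0001  0.    ] F [ 0.1   0.36 -2.49] 0.317
```

Converted, 0.003 m / 0.3 = 0.01, 0.002 m / 0.3 = 0.0067.

```bash
for i in 1 2 3 4; do echo '[[[0,0,0.0033,0,0],[0,0,0.0067,0,0],[0,0,0.01,0,0],[0,0,0.01,0,0],[0,0,0.01,0,0]]]' | python3 drive.py >/dev/null
python3 -c "from h import *;loc((.5333,-.0089),.02)"; done; python3 -c "from h import *;barloc()"
```

```text
t 28.45 local [-0.0111 -0.0002] hookz 0.0531 yaw 0.0203 tilt [ 0.0003 -0.0001] F [ 0.4   0.11 -1.49] 0.322
t 28.95 local [-0.0113 -0.0001] hookz 0.0499 yaw 0.0203 tilt [-0.0001  0.    ] F [ 0.41 -0.75 -1.98] 0.317
t 29.45 local [-0.0113 -0.0001] hookz 0.0469 yaw 0.0203 tilt [-0.  0.] F [-0.07  0.68 -0.64] 0.321
t 29.95 local [-0.0113 -0.0001] hookz 0.0439 yaw 0.0203 tilt [-0.0002  0.    ] F [ 0.32 -0.3  -0.96] 0.318
bar mid tool [ 0.017  -0.0007  0.1411] ends y [-0.0367  0.0324] slope 0.0019 dz 0.0015 34 32 z 0.05162680078235835
```

Converted, 0.0016 m / 0.3 = 0.0053, 0.001 m / 0.3 = 0.0033.

```bash
echo '[[[0,0,0.0033,0,0],[0,0,0.0053,0,0],[0,0,0.0053,0,0],[0,0,0.0053,0,0]]]' | python3 drive.py >/dev/null
python3 - <<'E'
from h import *
loc((.5333,-.0089),.02)
W=cloud(snap('wrist'))
c=np.array([.5333,-.0089]);e=np.array([np.cos(.02),np.sin(.02)]);L=np.stack([(W[...,:2]-c)@e,(W[...,:2]-c)@[-e[1],e[0]]],-1);z=W[...,2]
for y0 in(-.037,-.03,-.02,-.012,.008,.016,.026,.033):
    m=(abs(L[...,0])<.012)&(abs(L[...,1]-y0-.002)<.004)&(z>.056)&(z<.072)
    print(y0,m.sum(),np.median(L[m],0).round(4) if m.any() else '',np.percentile(z[m],[50,95]).round(4) if m.any() else '')
E
echo '[[[-0.01,0,0,0,0],[-0.02,0,0,0,0],[-0.0267,0,0,0,0],[-0.0267,0,0,0,0],[-0.0267,0,0,0,0]]]' | python3 drive.py >/dev/null
python3 -c "from h import *;loc((.5333,-.0089),.02)"
```

```text
t 30.4 local [-0.0113 -0.0001] hookz 0.0423 yaw 0.0203 tilt [-0.0001  0.    ] F [ 0.72 -0.01 -1.23] 0.324
-0.037 441 [-0.0011 -0.0349] [0.065  0.0689]
-0.03 265 [ 0.0016 -0.0282] [0.0649 0.0669]
-0.02 120 [ 0.0014 -0.018 ] [0.0649 0.0664]
-0.012 120 [ 0.0015 -0.0099] [0.0649 0.0661]
0.008 120 [0.0014 0.0103] [0.0651 0.0664]
0.016 119 [0.0011 0.0184] [0.0649 0.0661]
0.026 204 [0.0016 0.027 ] [0.065  0.0662]
0.033 407 [-0.001   0.0349] [0.0648 0.0687]
t 30.95 local [-0.0193 -0.0002] hookz 0.0424 yaw 0.0202 tilt [ 0.0002 -0.    ] F [-0.44 -0.18 -0.56] 0.322
```

Converted, -0.0075 m / 0.3 = -0.025, -0.006 m / 0.3 = -0.02.

```bash
echo '[[[-0.01,0,0,0,0],[-0.02,0,0,0,0],[-0.025,0,0,0,0],[-0.025,0,0,0,0],[-0.025,0,0,0,0]]]' | python3 drive.py >/dev/null
python3 -c "from h import *;loc((.5333,-.0089),.02)"
echo '[[[0,0,-0.01,0,0],[0,0,-0.0267,0,0],[0,0,-0.0467,0,0],[0,0,-0.0667,0,0],[0,0,-0.0667,0,0]]]' | python3 drive.py >/dev/null
python3 -c "from h import *;loc((.5333,-.0089),.02)"
echo '[[[0,0,-0.0333,0,0],[0,0,-0.0667,0,0],[0,0,-0.1333,0,0],[0,0,-0.2,0,0],[0,0,-0.3,0,0],[0,0,-0.3667,0,0],[0,0,-0.3667,0,0],[0,0,-0.3667,0,0]]]' | python3 drive.py
python3 -c "from h import *;loc((.4665,-.2728),.049)"
```

```text
t 31.45 local [-0.0267 -0.0002] hookz 0.0424 yaw 0.0203 tilt [ 0.0002 -0.    ] F [ 0.6   0.   -1.57] 0.317
t 31.95 local [-0.026  -0.0003] hookz 0.0635 yaw 0.0204 tilt [ 0.0026 -0.0006] F [ 0.18 -0.7  -0.83] 0.323
t: 32.75
tcp_pos: [0.5063, -0.0095, 0.3219]
tool_rot: [1.0, 0.01, 0.0, 0.0]
force: [-0.4, 0.7, -1.4]
finger_gap: 0.319
gripper_force: 61.3
t 32.75 local [0.0526 0.261 ] hookz 0.1725 yaw 0.0203 tilt [ 0.0006 -0.0002] F [-0.44  0.71 -1.41] 0.319
```

Converted, 0.2584 m / 0.3 = 0.8613, 0.1225 m / 0.3 = 0.4083, -0.028 rad / 1.5708 = -0.0178.

```bash
echo '[[[0.0333,0.1,0,0,0],[0.0667,0.2333,0,0,0],[0.1,0.3667,0,-0.0064,0],[0.1333,0.5,0,-0.0127,0],[0.1667,0.6333,0,-0.0178,0],[0.1823,0.7667,0,-0.0178,0],[0.1823,0.8333,0,-0.0178,0],[0.1823,0.8613,0,-0.0178,0],[0.1823,0.8613,0,-0.0178,0],[0.1823,0.8613,0.1333,-0.0178,0],[0.1823,0.8613,0.2667,-0.0178,0],[0.1823,0.8613,0.3667,-0.0178,0],[0.1823,0.8613,0.4083,-0.0178,0],[0.1823,0.8613,0.4083,-0.0178,0],[0.1823,0.8613,0.4083,-0.0178,0],[0.1823,0.8613,0.4083,-0.0178,0]]]' | python3 drive.py
python3 -c "from h import *;loc((.4663,-.2717),.049)"
```

```text
t: 34.35
tcp_pos: [0.5677, -0.2671, 0.2014]
tool_rot: [1.0, 0.024, 0.002, 0.001]
force: [-0.1, -0.9, -1.5]
finger_gap: 0.322
gripper_force: 61.1
t 34.35 local [ 0.1015 -0.0004] hookz 0.052 yaw 0.0489 tilt [ 0.0035 -0.0024] F [-0.09 -0.93 -1.46] 0.322
```

Converted, -0.03 m / 0.3 = -0.1, -0.02 m / 0.3 = -0.0667.

```bash
echo '[[[-0.0667,0,0,0,0],[-0.1,0,0,0,0],[-0.1,0,0,0,0],[-0.1,0,0,0,0],[-0.1,0,0,0,0]]]' | python3 drive.py
python3 -c "from h import *;loc((.4663,-.2717),.049)"
```

```text
t: 34.85
tcp_pos: [0.5373, -0.2687, 0.1997]
tool_rot: [1.0, 0.024, 0.001, 0.0]
force: [-0.0, -0.2, -1.7]
finger_gap: 0.319
gripper_force: 61.2
t 34.85 local [ 0.0711 -0.0004] hookz 0.0503 yaw 0.0482 tilt [ 0.0016 -0.0009] F [-0.04 -0.15 -1.73] 0.319
```

Converted, -0.0705 m / 0.3 = -0.235, -0.065 m / 0.3 = -0.2167.

```bash
echo '[[[-0.0333,-0.0013,0,0,0],[-0.0667,-0.0013,0,0,0],[-0.1167,-0.0013,0,0,0],[-0.1667,-0.0013,0,0,0],[-0.2167,-0.0013,0,0,0],[-0.235,-0.0013,0,0,0],[-0.235,-0.0013,0,0,0],[-0.235,-0.0013,0,0,0],[-0.235,-0.0013,0,0,0]]]' | python3 drive.py >/dev/null
python3 -c "from h import *;loc((.4663,-.2717),.049)"
echo '[[[0,0,0.01,0,0],[0,0,0.02,0,0],[0,0,0.03,0,0],[0,0,0.04,0,0],[0,0,0.04,0,0],[0,0,0.04,0,0]]]' | python3 drive.py >/dev/null
python3 -c "from h import *;loc((.4663,-.2717),.049);print(manip.sense()['tcp_pos'])"
```

```text
t 35.75 local [0.0005 0.0002] hookz 0.0499 yaw 0.0486 tilt [ 0.0008 -0.0005] F [-0.01  1.26 -1.62] 0.321
t 36.35 local [-0.0002  0.0005] hookz 0.0376 yaw 0.0483 tilt [-0.0002  0.0002] F [-0.34 -0.65 -1.21] 0.319
[ 0.46605592 -0.27120637  0.18703883]
```

```bash
for i in 1 2 3; do echo '[[[0,0,0.0033,0,0],[0,0,0.0033,0,0],[0,0,0.0033,0,0]]]' | python3 drive.py | egrep 'tcp|force:'; done
```

```text
tcp_pos: [0.4661, -0.2713, 0.1863]
force: [-0.4, -0.3, -0.8]
gripper_force: 61.2
tcp_pos: [0.466, -0.2712, 0.1852]
force: [-0.4, -0.5, -2.0]
gripper_force: 61.2
tcp_pos: [0.4662, -0.2714, 0.1846]
force: [-0.3, -0.2, 2.8]
gripper_force: 61.4
```

Seated, same height as before. Release in place and withdraw.

Converted, -0.17 m / 0.3 = -0.5667, -0.13 m / 0.3 = -0.4333.

```bash
echo '[[[0,0,0,0,0.5],[0,0,0,0,1],[0,0,0,0,1],[0,0,0,0,1],[0,0,0,0,1],[0,0,0,0,1],[0,0,0,0,1],[0,0,0,0,1]]]' | python3 drive.py
echo '[[[0,0,-0.0667,0,1],[0,0,-0.1667,0,1],[0,0,-0.3,0,1],[0,0,-0.4333,0,1],[0,0,-0.5667,0,1],[0,0,-0.5667,0,1],[0,0,-0.5667,0,1],[0,0,-0.5667,0,1]]]' | python3 drive.py
python3 - <<'E'
from h import *
w=snap('wrist','w9.png');W=cloud(w)
rep(W,dict(handletop=(.4,.52,-.35,-.2,.195,.22),handle=(.4,.52,-.35,-.2,.16,.22),fork=(.4,.5,-.35,-.2,.14,.153)))
E
```

```text
t: 38.05
tcp_pos: [0.4661, -0.2713, 0.1842]
tool_rot: [1.0, 0.024, 0.0, -0.0]
force: [-0.3, -0.1, 0.7]
finger_gap: 1.006
gripper_force: 0.0
t: 38.85
tcp_pos: [0.4653, -0.2706, 0.3528]
tool_rot: [1.0, 0.024, -0.001, -0.001]
force: [0.5, -0.0, 0.3]
finger_gap: 1.005
gripper_force: 0.0
handletop 1444 (array([ 466.7, -271.8]), array([27.7, 27. ]), 2.7) z [0.2027 0.2051 0.2067]
handle 1698 (array([ 466.8, -271.9]), array([28., 27.]), 2.2) z [0.1718 0.205  0.2066]
fork 2149 (array([ 452. , -273.2]), array([72.2, 48.8]), 2.7) z [0.1438 0.1458 0.1523]
```

View pics/w9.png

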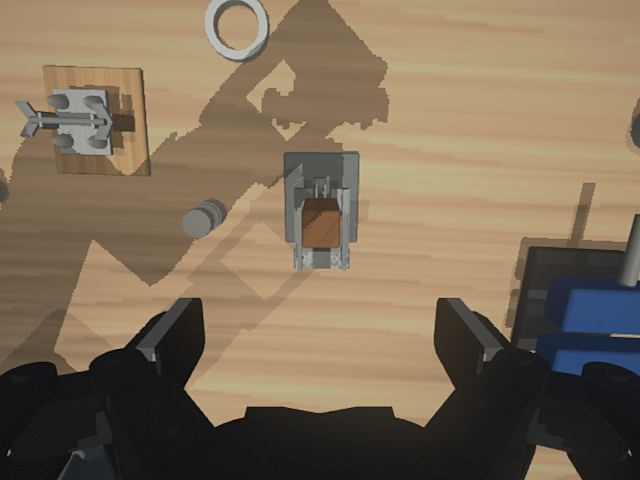

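The rod is seated in the stand with its handle at (320,224), and the caddy hangs in the cradle with its bar at (70,120). Nothing else has moved, so I'm handing in.

```bash
python3 -c "
from station import manip
print(manip.sign_off())"
```

```text
the job is handed in; nothing more can be done
None
```

The caddy hangs by its bar in the cradle notches, the rod is back in its stand, and the job was handed in at about 39 s; sign-off returned no verdict.

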